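# Lay the rosette block face down on the drilling rest

## Robot

A 6-joint arm with a two-finger parallel gripper is mounted at the origin on the work surface. World frame = base frame: x ahead of the robot, y to its left, z up, the work surface at z = 0. Lengths are in m, angles in rad, forces in N, time in s.
With the tool pointing down it reaches from about 0.35 to 0.975 m from the base axis. Payload 4.9 kg.
Tool frame: the origin (TCP) lies on the centre line of the jaws, within the pads' length; the fingertips stand bot.tip_extent ahead of it and the grasp point (between the pads) lies 3 mm ahead of it (bot.tip_extent is the distance from the TCP to the fingertips, in m); z points along the fingers, y is the line along which they close (so a half turn about z gives the same grasp; the last joint's range is limited). The gripper opens to 85 mm and grips with 20 to 120 N. Pads are 22 mm wide; open, the fingers measure 114 mm over their backs; the gripper's body (76 mm by 85 mm) begins 54 mm behind the grasp point. The pads swing forward as they close: fully open they stand 13 mm farther back than shut.
Start: joints at [-1.328, 0.053, 1.613, -0, 1.476, -0.119], TCP at [0.221, -0.585, 0.253] pointing down, gripper open.
Joint ranges: [-3.01, 3.01], [-1.01, 2.22], [0.06, 2.58], [-1.02, 4.17], [0.09, 2.62], [-3.14, 3.14]. Speed limits (rad/s): [2.57, 2.57, 3.14, 3.14, 3.14, 3.14].

## Interface

Orientations are given as a unit quaternion [w, x, y, z].
In Python, from plant import bot, imaging, job gives the robot as it stands.
- The arm moves only by the tool servo_tool, never from a script. Its argument "targets" is one flat list of numbers, 6 for each row, row after row: the shift along the world's x, y, z in mm, then the turn, a rotation vector about the world's x, y, z in rad. In form: [dx, dy, dz, rx, ry, rz, dx, dy, dz, rx, ry, rz, ...]. A call has exactly 8 rows; each row shifts and turns the commanded pose from where the row before left it; what a row does not reach is not made up. A row lasts 1/8 s, in which the tool goes at most 62.5 mm and 10.7 degrees, less where a joint would pass 70% of its speed; a pose out of reach is approached as far as the arm can. A call with a gripper value outside its range is refused whole. "grip" is the opening, from 0 (shut) to 1 (fully open), set as the call begins (left out, the last holds). The fingers move at their own pace and stop on an object; the grip force is fixed at half the most. Time passes only in rows, so rows that do not move let the fingers close, or fill a call up. It gives the time, the measured TCP pose, the force, the opening and the grip force at its end, in the units of the state.
- bot.read_state(): the state, without advancing time (a new reading comes with each control period).
- imaging.camera(name): name is "scene" or "top" or "wrist"; returns the picture (480x640x3 uint8, red, green, blue); there is no depth.
- imaging.get_calibration(name): a dict with "K" (3x3 intrinsics, pixels), "T" (4x4, takes a point from camera to world coordinates); the wrist camera has in their place "tool_from_camera" (4x4, takes a point from camera to tool coordinates, whose origin is the TCP and whose axes are the flange's). Camera axes: x right, y down, z forward; pixel columns grow to the right and rows downward; lengths in m; the calibration is good to about 2 mm. A picture is of the moment at which its call begins: read the wrist's pose just before it. get_calibration takes no time and is no camera call.
- job.close_job(): hands the job in; it is judged then, once.
Trained networks look in the newest picture that a camera, given by its name, has taken for a name from the list of things; names that differ only in an ending like _2 or _b are one class to them, and where a whole thing is asked for, a point or a joint stands for the part that bears it (a point fixed in the world has none). Each returns a list of dicts, best first, with "score" (0 to 1); they miss things now and then, are a little off and sometimes report something else, mostly with a low value. They report only what shows in the picture. A call takes as long as a camera call. They do not tell look-alikes from the thing itself.
- imaging.masks_of(camera, thing): "mask" (480x640 bool, what is visible of it).
- imaging.pinpoint(camera, thing): "location" ([x, y, z] in m, in world coordinates, good to about 4 mm: a listed point, or the origin of a listed thing).
The state is a dict: "clock": time; "joint_pos": joint angles; "joint_velocities": joint speeds; "effort": joint torques, N m; "ee_pos": TCP position; "tcp_rot": TCP orientation; "force": force on the tool from outside, world axes, zero at the start; "wrist_torque": the same for the moment, N m; "gripper_width": opening from 0.0 (shut) to 1.0 (fully open); "gripper_force": force on a finger pad.
Only numpy, scipy, OpenCV 4.12 (cv2) and the standard library are available. Lean on these libraries where they do the work, as an engineer would, in place of code of your own. Each camera call takes 0.05 s, during which the arm holds its last target. There are 200 camera calls.

## Task

Take the square trim block with the round turned rosette out of its stand, turn it over and lay it rosette side down, flat and centred, on the cork-topped drilling rest, so that its plain back is up ready for drilling. Leave the plain block and the tall plinth block standing where they are.

Things in the scene. Friction and masses are not known exactly. Their poses are not given: they have to be found in the camera images.
- rosette_center (a point): Centre of the rosette block, a pale wooden board 60 x 60 x 20 mm, 55 g, with a round turned rosette 38 mm across standing 5 mm proud of one face. It stands on edge, 40 mm from bench to this point (middle of the 20 mm board). x points out of the rosette face, at first roughly away from the robot; y along its level 60 mm width; z up at first. Lying rosette down it is 15 mm above its support.
- rest_top (a point): Middle of the top of the drilling rest: a fixed dark wooden block with cork top, 70 mm along x, 40 mm along y, 40 mm high; x roughly away from the robot, z up. The rosette block overhangs it 10 mm on either side in y, so fingers holding that block by its y edges pass beside it. It is in one row with the three stands, about 170 mm apart, in any order.
- blank_center (a point): Centre of the plain block: the same 60 x 60 x 20 mm board without rosette, same axes; leave it. Each of the three boards stands in its own fixed dark wooden stand, 70 mm along x, 46 mm along y (narrower than the board), 20 mm high, with a groove along y 24 mm wide, 10 mm deep; the board's two side edges (+y, -y) are free to be gripped from above, upright or tilted.
- plinth_center (a point): Centre of the plinth block: a taller pale board, 60 mm wide, 100 mm high, 20 mm thick, with a stepped top edge and no rosette, upright in its stand; the point is 50 mm above its foot, 60 mm above the bench; same axes. Leave it.
There are look-alikes about, which are no part of the job. Leave any red look-alike of the part that bears rosette_center alone.

How it is judged:
By the outcome, as a careful person would: the job done as asked, in the order asked, and still so for the second after the job is handed in, with the robot touching nothing.
It also fails if it takes over 42 s, if anything falls off the work surface, if the arm or the gripper's body presses on something with over 40 N, if the wrist force passes 120 N, or if a joint passes its speed limit or range.

## Working session

There is one attempt and no reset: what is moved stays moved. The work goes in short steps, Python scripts to look and compute and a tool call to move; the robot and the scene stay as the last step left them, time stands still between calls to the robot, and variables do not carry over. Pictures are saved under pics/ and viewed, at most 10 in all, crops included, and the job is handed in when it is done.

Besides the shell and the picture viewer there is one more tool, called after ">>>" as name(argument=value, ...) on one line, values as JSON. servo_tool: Moves the arm, as the interface text tells. Its arguments: {"type":"object","properties":{"targets":{"type":"array"},"grip":{"type":"number"}},"required":["targets"]}

```bash
mkdir -p pics; python3 - <<'E'
from plant import bot, imaging, job
import cv2, numpy as np
np.set_printoptions(precision=4,suppress=True)
s=bot.read_state(); print(s['clock'],s['ee_pos'],s['tcp_rot'],bot.tip_extent)
ims=[]
for c in ("scene","top"):
    im=imaging.camera(c); cv2.imwrite(f'pics/{c}1.png',im[:,:,::-1])
    k=imaging.get_calibration(c); print(c,k['K'],k['T'])
    for t in ("rosette_center","rest_top","blank_center","plinth_center"):
        print(c,t,[(round(d['score'],2),np.round(d['location'],3)) for d in imaging.pinpoint(c,t)])
E
```

```text
0.0 [ 0.2211 -0.584   0.252 ] [-0.001   0.9837  0.1799 -0.0001] 0.022
scene [[606.5211   0.     331.3149]
 [  0.     606.5211 242.5825]
 [  0.       0.       1.    ]] [[ 0.3466  0.6165 -0.7069  1.3945]
 [ 0.938  -0.2268  0.2622 -0.221 ]
 [ 0.0013 -0.754  -0.6569  0.8152]
 [ 0.      0.      0.      1.    ]]
scene rosette_center [(0.75, array([0.562, 0.25 , 0.043]))]
scene rest_top [(0.73, array([ 0.525, -0.248,  0.043]))]
scene blank_center [(0.77, array([ 0.577, -0.087,  0.038])), (0.53, array([ 0.524, -0.249,  0.044]))]
scene plinth_center [(0.72, array([0.544, 0.09 , 0.061]))]
top [[531.4677   0.     319.4148]
 [  0.     531.4677 245.3763]
 [  0.       0.       1.    ]] [[ 0.0185 -0.985   0.1714  0.4471]
 [-0.9998 -0.018   0.0048  0.0604]
 [-0.0017 -0.1714 -0.9852  0.9185]
 [ 0.      0.      0.      1.    ]]
top rosette_center [(0.72, array([0.665, 0.387, 0.028])), (0.56, array([0.562, 0.252, 0.042]))]
top rest_top [(0.76, array([ 0.527, -0.245,  0.036]))]
top blank_center [(0.83, array([ 0.576, -0.085,  0.039]))]
top plinth_center [(0.79, array([0.543, 0.091, 0.058]))]
```

View pics/scene1.png

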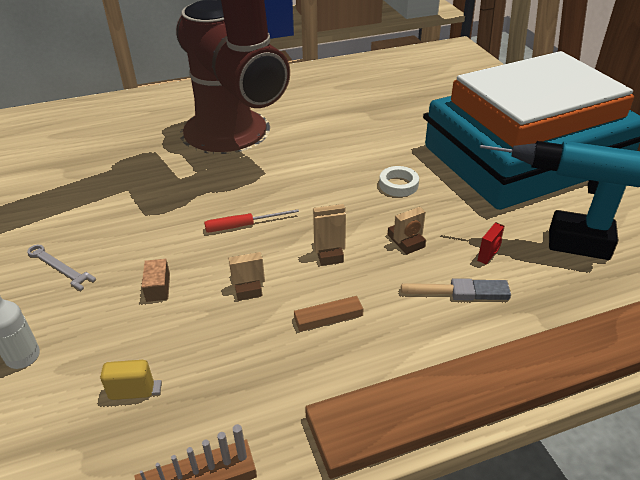

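View pics/top1.png

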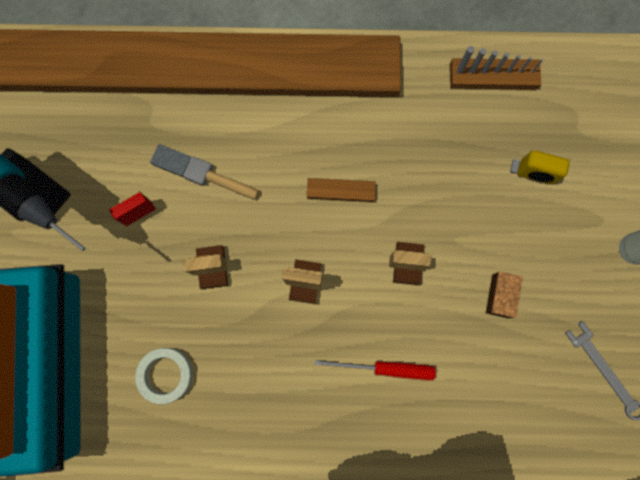

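Scene picture: rosette block at about (408,225), plinth (330,232), blank (247,272), rest (155,280), and the red look-alike at (490,243). The 0.665/0.387 hit is that red one. Next I fit poses (yaw) to the masks.

```bash
cat > h.py <<'E'
from plant import bot, imaging, job
import cv2, numpy as np
from scipy.optimize import minimize
from scipy.spatial.transform import Rotation as R
np.set_printoptions(precision=4,suppress=True)
def RT(q): return R.from_quat([q[1],q[2],q[3],q[0]])
def camT(c):
    k=imaging.get_calibration(c)
    if c!='wrist': return k['K'],k['T']
    s=bot.read_state(); M=np.eye(4); M[:3,:3]=RT(s['tcp_rot']).as_matrix(); M[:3,3]=s['ee_pos']
    return k['K'],M@k['tool_from_camera']
def proj(KT,P):
    K,T=KT; p=(P-T[:3,3])@T[:3,:3]; p=p@K.T; return p[:,:2]/p[:,2:]
def box(a,b): return np.array([[x,y,z] for x in (a[0],b[0]) for y in (a[1],b[1]) for z in (a[2],b[2])])
t=np.linspace(0,2*np.pi,24)
REST=[box((-.035,-.02,0),(.035,.02,.04))]
ROS=[box((-.01,-.03,.02),(.01,.03,.07)),np.array([[x,.019*np.cos(u),.04+.019*np.sin(u)] for x in (.01,.015) for u in t])]
def render(KT,model,p,S=4):
    im=np.zeros((480,640),np.uint8)
    Rz=R.from_euler('z',p[2]).as_matrix()
    for B in model:
        h=cv2.convexHull(proj(KT,B@Rz.T+[p[0],p[1],0]).astype(np.float32))
        m=np.zeros_like(im); cv2.fillConvexPoly(m,np.round(h*16).astype(np.int32),255,cv2.LINE_AA,4); im=np.maximum(im,m)
    return im/255.
def fit(views,model,p0):
    def f(p):
        e=0
        for KT,m in views:
            r=render(KT,model,p); e+=1-np.minimum(r,m).sum()/np.maximum(r,m).sum()
        return e/len(views)
    best=None
    for y in (-.3,0,.3):
        o=minimize(f,[p0[0],p0[1],y],method='Nelder-Mead',options=dict(initial_simplex=[[p0[0],p0[1],y],[p0[0]+.006,p0[1],y],[p0[0],p0[1]+.006,y],[p0[0],p0[1],y+.15]]))
        if best is None or o.fun<best.fun: best=o
    return best.x,best.fun
def near(c,thing,KT,p,h=.04):
    u=proj(KT,np.array([[p[0],p[1],h]]))[0]
    L=[d for d in imaging.masks_of(c,thing)]
    L=[(np.hypot(*(np.argwhere(d['mask']).mean(0)[::-1]-u)),d['mask']) for d in L]
    L=[l for l in L if l[0]<60]
    return min(L,key=lambda l:l[0])[1].astype(float) if L else None
E
python3 - <<'E'
from h import *
for n,mod,p in (('rosette_center',ROS,(.562,.251)),('rest_top',REST,(.526,-.247))):
    V=[]
    for c in ('scene','top'):
        KT=camT(c); m=near(c,n,KT,p)
        if m is not None: V.append((KT,m)); print(n,c,m.sum(),fit([V[-1]],mod,p))
    print(fit(V,mod,p))
print(imaging.get_calibration('wrist')); print(bot.read_state()['clock'])
E
```

```text
rosette_center scene 834.0 (array([0.565 , 0.252 , 0.2078]), np.float64(0.07773515932398722))
rosette_center top 723.0 (array([0.5624, 0.2527, 0.1291]), np.float64(0.08596731870229013))
(array([0.5634, 0.2525, 0.1701]), np.float64(0.0972700876859749))
rest_top scene 1056.0 (array([ 0.5231, -0.2469, -0.1825]), np.float64(0.0743852784825001))
rest_top top 1450.0 (array([ 0.524 , -0.2471, -0.2094]), np.float64(0.046114187013718944))
(array([ 0.5236, -0.247 , -0.1934]), np.float64(0.06218831337140224))
{'K': array([[350.1065,   0.    , 319.6709],
       [  0.    , 350.1065, 240.6875],
       [  0.    ,   0.    ,   1.    ]]), 'tool_from_camera': array([[ 0.0012, -0.9474, -0.32  ,  0.0818],
       [ 1.    ,  0.0015, -0.0006,  0.0002],
       [ 0.0011, -0.32  ,  0.9474, -0.1211],
       [ 0.    ,  0.    ,  0.    ,  1.    ]])}
0.7
```

>>> servo_tool(targets=[28,52,6,0,0,-0.0265,28,52,6,0,0,-0.0265,28,52,6,0,0,-0.0265,28,52,6,0,0,-0.0265,28,52,6,0,0,-0.0265,28,52,6,0,0,-0.0265,28,52,6,0,0,-0.0265,28,52,6,0,0,-0.0265], grip=1)

```text
clock: 1.7
ee_pos: [0.4458, -0.1667, 0.3019]
tcp_rot: [0.0, 0.997, 0.074, 0.001]
force: [0.9, 0.2, 0.4]
gripper_width: 1.0
gripper_force: 0.0
```

>>> servo_tool(targets=[5,51,0,0.018,-0.119,0,5,51,0,0.018,-0.119,0,5,51,0,0.018,-0.119,0,5,51,0,0.018,-0.119,0,5,51,-40,0.018,-0.119,0,5,51,-50,0.018,-0.119,0,4,51,-55,0.018,-0.119,0,4,51,-55,0.018,-0.119,0])

```text
clock: 2.7
ee_pos: [0.4796, 0.1793, 0.15]
tcp_rot: [-0.015, 0.902, 0.056, 0.428]
force: [0.5, -0.9, -0.2]
gripper_width: 0.998
gripper_force: 0.0
```

```bash
cat > look.py <<'E'
from h import *
s=bot.read_state(); M=RT(s['tcp_rot']).as_matrix()
print(s['clock'],s['ee_pos'],'\n',M,s['joint_pos'],s['joint_velocities'])
KT=camT('wrist'); im=imaging.camera('wrist'); cv2.imwrite('pics/w1.png',im[:,:,::-1])
m=near('wrist','rosette_center',KT,(.563,.2525))
if m is not None: print(m.sum(),fit([(KT,m)],ROS,(.563,.2525)))
print([(d['score'],d['location']) for d in imaging.pinpoint('wrist','rosette_center')])
E
python3 look.py
```

```text
2.7 [0.4796 0.1793 0.15  ] 
 [[ 0.628   0.1143  0.7698]
 [ 0.0881 -0.9932  0.0756]
 [ 0.7732  0.0203 -0.6338]] [ 0.2851 -0.5834  2.4705 -0.3747  0.4042  2.0109] [ 0.381   0.5662 -0.0009 -1.9882 -0.7675  2.1843]
4477.0 (array([0.5624, 0.2536, 0.1426]), np.float64(0.05100159379980629))
[(0.93, [0.5659, 0.2566, 0.0379]), (0.91, [0.6555, 0.3919, 0.0311])]
```

View pics/w1.png

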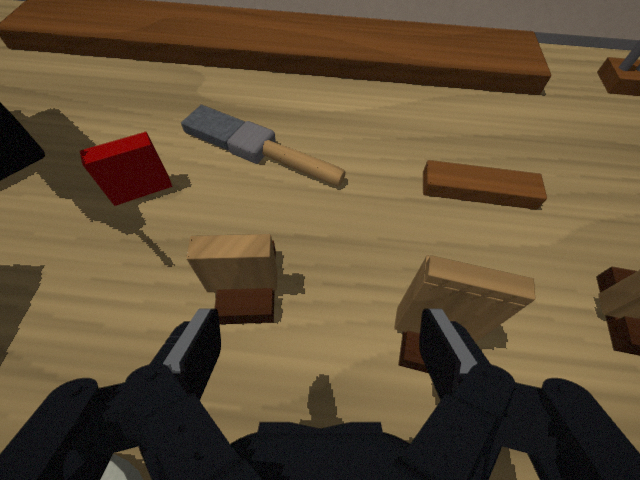

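Wrist view: the rosette block is at (232,262), seen from behind, with its stand below. The plinth is at (470,300) and the red one at (125,170). The fit agrees with the earlier one, giving C ≈ (0.563, 0.253) and yaw 0.145.

```bash
cat > goal.py <<'E'
from h import *
def goal(C,yaw,tilt,back):
    """tool x along yaw, tilt>0: fingers forward; TCP 'back' m behind C along tool z"""
    G=R.from_euler('z',yaw)*R.from_euler('y',-tilt)*R.from_euler('x',np.pi)
    p=np.array(C)-back*G.apply([0,0,1])
    s=bot.read_state(); q=RT(s['tcp_rot'])
    print(s['clock'],'shift mm',(p-s['ee_pos'])*1e3,'rot',(G*q.inv()).as_rotvec(),'j',s['joint_pos'],'zt',G.apply([0,0,1]))
E
python3 -c "
from goal import *
goal((.563,.253,.042),.145,.87,.085)"
```

```text
2.85 shift mm [ 16.9419  65.2719 -56.4489] rot [0.019  0.0167 0.0307] j [ 0.2809 -0.5839  2.4649 -0.3639  0.4088  1.9973] zt [ 0.7563  0.1104 -0.6448]
```

>>> servo_tool(targets=[3,14,-5,0.004,0.003,0.006,4,14,-12,0.004,0.003,0.006,4,14,-13,0.004,0.003,0.006,3,12,-13,0.004,0.004,0.006,3,11,-13,0.003,0.004,0.007,0,0,0,0,0,0,0,0,0,0,0,0,0,0,0,0,0,0])

```text
clock: 3.85
ee_pos: [0.5009, 0.2424, 0.1009]
tcp_rot: [-0.031, 0.903, 0.063, 0.423]
force: [-0.1, 0.1, 0.2]
gripper_width: 1.003
gripper_force: 0.0
```

```bash
python3 -c "
from goal import *
goal((.563,.253,.042),.145,.87,.085)
KT=camT('wrist'); im=imaging.camera('wrist'); cv2.imwrite('pics/w2.png',im[:,:,::-1])
m=near('wrist','rosette_center',KT,(.563,.2525))
print(m.sum(),fit([(KT,m)],ROS,(.563,.2525)))
"
```

```text
3.85 shift mm [-2.1669  1.2533 -4.1278] rot [-0.0028  0.0061  0.0038] j [ 0.4119 -0.2858  2.3669 -0.8049  0.2874  2.5319] zt [ 0.7563  0.1104 -0.6448]
6752.0 (array([0.562 , 0.2538, 0.1653]), np.float64(0.04119947465124352))
```

View pics/w2.png

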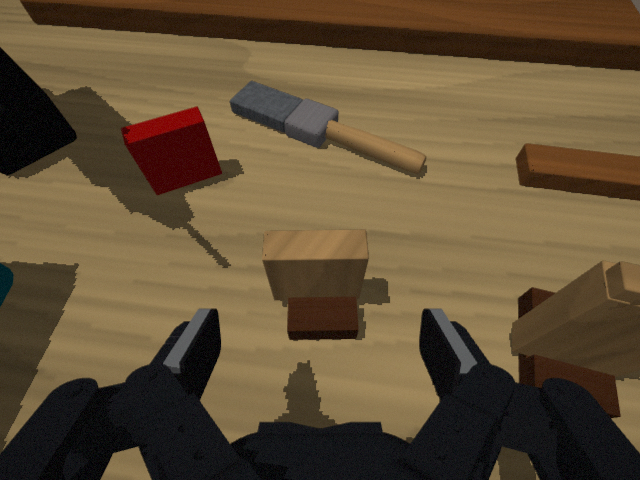

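Wrist view: the block top runs from (264,232) to (367,232), level and centred between the fingers. Advancing along the tool axis.

>>> servo_tool(targets=[10,2,-10,0,0.001,0.002,10,2,-10,0,0.001,0.002,10,2,-10,0,0.001,0.002,10,2,-10,0,0.001,0.002,10,2,-9,0,0.001,0,9,1,-8,0,0.001,0,0,0,0,0,0,0,0,0,0,0,0,0])

```text
clock: 4.95
ee_pos: [0.5598, 0.2497, 0.0529]
tcp_rot: [-0.036, 0.909, 0.07, 0.41]
force: [0.6, -0.4, 0.7]
gripper_width: 1.0
gripper_force: 0.0
```

```bash
python3 -c "
from goal import *
goal((.5625,.2535,.042),.15,.87,.003)
im=imaging.camera('wrist'); cv2.imwrite('pics/w3.png',im[:,:,::-1])
"
```

```text
4.95 shift mm [ 0.4595  3.4093 -8.9804] rot [-0.0045 -0.0217 -0.0068] j [ 0.3602 -0.0222  2.2337 -1.0235  0.1726  2.7288] zt [ 0.7557  0.1142 -0.6448]
```

View pics/w3.png

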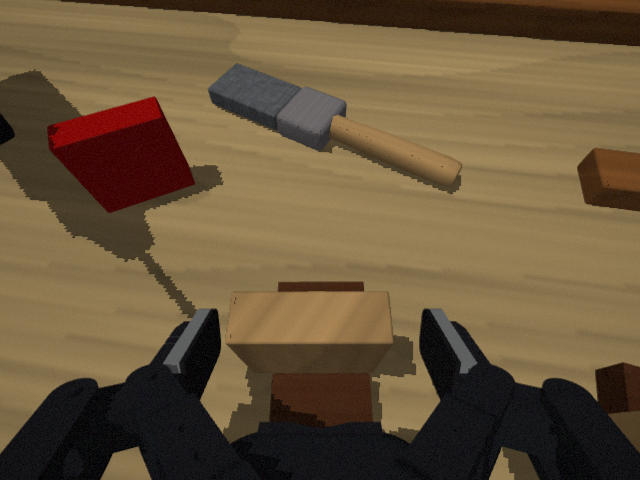

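The fingers straddle the block, whose top runs (230,292)–(392,345). Joint 4 is at its range end, so I'll use less tilt. Before choosing it, I fit the arm's geometry from the recorded poses to check whether the placing pose is reachable.

```bash
cat > kin.py <<'E'
from h import *
from scipy.optimize import least_squares
D=[([-1.328,.053,1.613],[.2211,-.584,.252],[-.001,.9837,.1799,-.0001]),
([.4119,-.2858,2.3669],[.5009,.2424,.1009],[-.031,.903,.063,.423]),
([.3602,-.0222,2.2337],[.5598,.2497,.0529],[-.036,.909,.07,.41])]
def res(v):
    r0,L1,L2,h,Lt=v; e=[]
    for j,p,q in D:
        w=np.array(p)-Lt*RT(q).as_matrix()[:,2]; s=j[1]+j[2]
        e+=[r0+L1*np.sin(j[1])+L2*np.sin(s)-np.hypot(w[0],w[1]),h+L1*np.cos(j[1])+L2*np.cos(s)-w[2]]
    return e
v=least_squares(res,[0,.5,.5,.3,.25]).x
def ik(C,yaw,tilt,back=.003):
    G=R.from_euler('z',yaw)*R.from_euler('y',-tilt)*R.from_euler('x',np.pi)
    z=G.as_matrix()[:,2]; r0,L1,L2,h,Lt=v; w=np.array(C)-(back+Lt)*z
    az=np.arctan2(w[1],w[0]); r=np.hypot(w[0],w[1])-r0; zz=w[2]-h; d=np.hypot(r,zz)
    c=(d*d-L1*L1-L2*L2)/(2*L1*L2); j3=np.arccos(np.clip(c,-1,1)); j2=np.arctan2(r,zz)-np.arctan2(L2*np.sin(j3),L1+L2*np.cos(j3))
    s=j2+j3; f=np.array([np.sin(s)*np.cos(az),np.sin(s)*np.sin(az),np.cos(s)])
    # j4: angle of z about forearm axis from in-plane
    n=np.array([-np.sin(az),np.cos(az),0]); m=np.cross(n,f)  # direction of increasing pitch
    j5=np.arccos(z@f); j4=np.arctan2(z@n,z@m)
    return np.array([az,j2,j3,j4,j5]),c
E
python3 - <<'E'
from kin import *; from goal import goal
print(v,np.array(res(v)))
for t in (.87,.8,.75,.7,.6): print('grasp',t,*ik((.5625,.2535,.042),.15,t))
for t in (-.7,-.75,-.82,-.87,-.97): print('place',t,*ik((.5236,-.247,.055),-.193,t))
for t in (.8,.75,.7): goal((.5625,.2535,.042),.15,t,.003)
E
```

```text
[0.1085 0.3548 0.4994 0.1016 0.1557] [-0.0004  0.0007  0.0003 -0.0025  0.0001  0.0019]
grasp 0.87 [ 0.4888  0.008   2.2376 -1.3647  0.2625] -0.6184540926636961
grasp 0.8 [ 0.4839  0.0097  2.215  -1.0313  0.2776] -0.6005318219900266
grasp 0.75 [ 0.4803  0.013   2.1977 -0.8307  0.3041] -0.5866705481269426
grasp 0.7 [ 0.4766  0.0179  2.1797 -0.6687  0.3399] -0.5719657871181762
grasp 0.6 [ 0.469   0.0323  2.1414 -0.4403  0.4284] -0.5401765379507384
place -0.7 [-0.4038  0.4018  1.6972 -0.137   1.7301] -0.12609455896543253
place -0.75 [-0.402   0.4236  1.6805 -0.1449  1.7745] -0.10945257958350911
place -0.82 [-0.3996  0.4537  1.6581 -0.1561  1.836 ] -0.08720391334365564
place -0.87 [-0.3981  0.4748  1.643  -0.1641  1.8794] -0.07211582270422796
place -0.97 [-0.3953  0.5162  1.6149 -0.1805  1.965 ] -0.044113054953805096
5.0 shift mm [ 0.692   3.3698 -8.8866] rot [-0.0153  0.0476 -0.0068] j [ 0.3603 -0.0225  2.2339 -1.0235  0.1725  2.7288] zt [ 0.7093  0.1072 -0.6967]
5.0 shift mm [ 0.798   3.3858 -8.7817] rot [-0.0229  0.097  -0.0066] j [ 0.3603 -0.0225  2.2339 -1.0235  0.1725  2.7288] zt [ 0.674   0.1019 -0.7317]
5.0 shift mm [ 0.909   3.4025 -8.6822] rot [-0.0305  0.1464 -0.0064] j [ 0.3603 -0.0225  2.2339 -1.0235  0.1725  2.7288] zt [ 0.637   0.0963 -0.7648]
```

>>> servo_tool(targets=[0,1,0,-0.007,0.034,-0.001,0,1,0,-0.007,0.034,-0.001,0,1,-2,-0.007,0.034,-0.001,0,0,-3,-0.006,0.034,-0.001,1,0,-3,-0.006,0.03,-0.001,0,0,0,0,0,0,0,0,0,0,0,0,0,0,0,0,0,0])

```text
clock: 6.0
ee_pos: [0.5605, 0.2527, 0.0448]
tcp_rot: [-0.025, 0.94, 0.071, 0.333]
force: [-0.2, -0.2, -0.0]
gripper_width: 1.002
gripper_force: 0.0
```

```bash
python3 -c "
from goal import *
goal((.5625,.2535,.042),.15,.68,.003)
KT=camT('wrist'); im=imaging.camera('wrist'); cv2.imwrite('pics/w4.png',im[:,:,::-1])
m=near('wrist','rosette_center',KT,(.563,.2525))
print(m.sum(),fit([(KT,m)],ROS,(.563,.2525)))
"
```

```text
6.0 shift mm [ 0.1013  0.4786 -0.4543] rot [-0.0005  0.0001 -0.0013] j [ 0.3563  0.0044  2.1576 -0.3996  0.3343  2.111 ] zt [ 0.6217  0.094  -0.7776]
11633.0 (array([0.5624, 0.2539, 0.1526]), np.float64(0.046051723577701265))
```

Aligned; close.

>>> servo_tool(targets=[0,0.5,0,0,0,0,0,0,0,0,0,0,0,0,0,0,0,0,0,0,0,0,0,0,0,0,0,0,0,0,0,0,0,0,0,0,0,0,0,0,0,0,0,0,0,0,0,0], grip=0)

```text
clock: 7.1
ee_pos: [0.5611, 0.2533, 0.0452]
tcp_rot: [-0.026, 0.94, 0.071, 0.333]
force: [-0.7, 0.4, 2.0]
gripper_width: 0.694
gripper_force: 64.3
```

>>> servo_tool(targets=[0,0,10,0,0,0,0,0,20,0,0,0,0,0,25,0,0,0,0,0,28,0,0,0,0,0,28,0,0,0,0,0,28,0,0,0,0,0,28,0,0,0,0,0,15,0,0,0])

```text
clock: 8.1
ee_pos: [0.5611, 0.2534, 0.2291]
tcp_rot: [-0.026, 0.94, 0.071, 0.333]
force: [-0.3, -1.1, 0.1]
gripper_width: 0.694
gripper_force: 64.4
```

>>> servo_tool(targets=[-5,-30,0,0,0,-0.086,-5,-40,0,0,0,-0.086,-5,-45,0,0,0,-0.086,-5,-45,0,0,0,-0.085,-5,-45,0,0.027,0.137,0,-5,-45,0,0.027,0.137,0,-5,-45,0,0.027,0.137,0,-2,-45,0,0.027,0.137,0])

```text
clock: 9.1
ee_pos: [0.5232, -0.0882, 0.2271]
tcp_rot: [0.004, 0.994, -0.096, 0.059]
force: [0.2, 0.3, -0.3]
gripper_width: 0.698
gripper_force: 64.5
```

>>> servo_tool(targets=[0,-35,0,0.0242,0.124,0,0,-35,0,0.0242,0.124,0,0,-30,0,0.0242,0.124,0,0,-25,0,0.0242,0.124,0,0,-20,0,0.0242,0.124,0,0,-15,0,0.0242,0.124,0,0,0,0,0.0242,0.124,0,0,0,0,0.0242,0.124,0])

```text
clock: 10.1
ee_pos: [0.5239, -0.2469, 0.2263]
tcp_rot: [-0.043, 0.898, -0.087, -0.43]
force: [0.6, 0.2, -0.7]
gripper_width: 0.69
gripper_force: 64.5
```

```bash
python3 -c "
from goal import *
goal((.5236,-.247,.12),-.193,.68-np.pi/2,.003)
im=imaging.camera('wrist'); im2=imaging.camera('scene')
KT=camT('wrist')
print([(d['score'],d['location']) for d in imaging.pinpoint('scene','rosette_center')])
v=np.hstack([cv2.resize(im,(400,300)),cv2.resize(im2[150:390,40:360],(400,300))]); cv2.imwrite('pics/w5.png',v[:,:,::-1])
"
```

```text
10.1 shift mm [   1.9527   -0.5221 -104.3976] rot [-0.0026 -0.0022  0.0017] j [-0.4737  0.4832  1.31   -0.268   2.2052  1.2302] zt [-0.7631  0.1491 -0.6288]
[(0.19, [0.577, -0.0864, 0.039])]
```

View pics/w5.png

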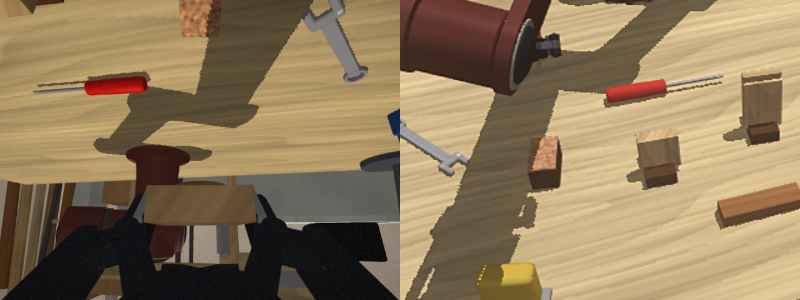

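The block is held level. It shows in the wrist view as a bar at (145–255, 185–225), and the rest is at (545,162) in the right half. Descending to just above it.

>>> servo_tool(targets=[1,0,-15,0,0,0,1,0,-25,0,0,0,1,0,-28,0,0,0,1,-1,-28,0,0,0,1,0,-25,0,0,0,0,0,-18,0,0,0,0,0,-12,0,0,0,0,0,0,0,0,0])

```text
clock: 11.25
ee_pos: [0.5286, -0.2476, 0.0752]
tcp_rot: [-0.043, 0.898, -0.087, -0.429]
force: [0.5, -0.5, -0.3]
gripper_width: 0.695
gripper_force: 64.5
```

```bash
python3 -c "
from goal import *
goal((.5266,-.2476,.055),-.193,.68-np.pi/2,.003)
im=imaging.camera('wrist'); im2=imaging.camera('scene'); im3=imaging.camera('top')
a=cv2.resize(im2[210:420,60:340],(800,600))
a=np.hstack([cv2.resize(im2[210:420,60:340],(400,300)),cv2.resize(im3[120:360,400:640],(400,300))])
cv2.imwrite('pics/w6.png',a[:,:,::-1])
"
```

```text
11.25 shift mm [  0.2816  -0.4957 -18.2656] rot [-0.0015  0.0007  0.0014] j [-0.4717  0.6555  1.3407 -0.2358  2.006   1.2915] zt [-0.7631  0.1491 -0.6288]
```

View pics/w6.png

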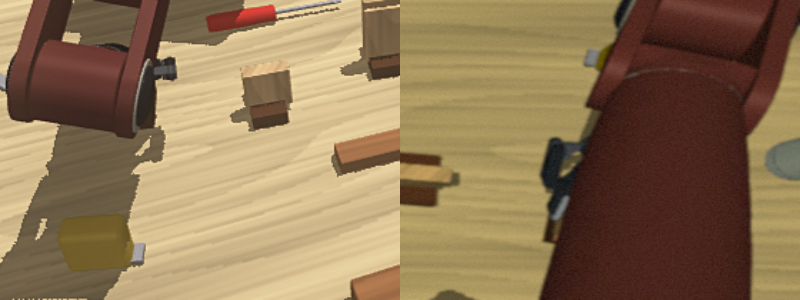

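The view is clear: the tape measure at (95,240) stands free of the wrist. Lowering slowly.

>>> servo_tool(targets=[0,0,-4,0,0,0,0,0,-4,0,0,0,0,0,-3,0,0,0,0,0,-2,0,0,0,0,0,-1,0,0,0,0,0,-1,0,0,0,0,0,-1,0,0,0,0,0,0,0,0,0])

```text
clock: 12.4
ee_pos: [0.5289, -0.2477, 0.0599]
tcp_rot: [-0.042, 0.899, -0.087, -0.428]
force: [-0.0, -0.3, -0.2]
gripper_width: 0.692
gripper_force: 64.5
```

>>> servo_tool(targets=[0,0,-0.5,0,0,0,0,0,-0.5,0,0,0,0,0,-0.5,0,0,0,0,0,-0.5,0,0,0,0,0,-0.5,0,0,0,0,0,-0.4,0,0,0,0,0,0,0,0,0,0,0,0,0,0,0])

```text
clock: 13.4
ee_pos: [0.5289, -0.2477, 0.0577]
tcp_rot: [-0.042, 0.898, -0.087, -0.428]
force: [-1.0, 1.0, 4.5]
gripper_width: 0.695
gripper_force: 64.8
```

>>> servo_tool(targets=[0,0,-0.4,0,0,0,0,0,0,0,0,0,0,0,0,0,0,0,0,0,0,0,0,0,0,0,0,0,0,0,0,0,0,0,0,0,0,0,0,0,0,0,0,0,0,0,0,0])

```text
clock: 14.4
ee_pos: [0.529, -0.2477, 0.0578]
tcp_rot: [-0.042, 0.898, -0.088, -0.428]
force: [-1.0, 1.4, 6.2]
gripper_width: 0.692
gripper_force: 64.9
```

>>> servo_tool(targets=[0,0,0,0,0,0,0,0,0,0,0,0,0,0,0,0,0,0,0,0,0,0,0,0,0,0,0,0,0,0,0,0,0,0,0,0,0,0,0,0,0,0,0,0,0,0,0,0], grip=1)

```text
clock: 15.4
ee_pos: [0.5289, -0.2477, 0.0567]
tcp_rot: [-0.042, 0.899, -0.087, -0.428]
force: [0.1, -0.2, -0.1]
gripper_width: 0.997
gripper_force: 0.0
```

```bash
python3 -c "
from goal import *
goal((.5266,-.2476,.055),-.193,.68-np.pi/2,.103)
im=imaging.camera('wrist'); cv2.imwrite('pics/w7.png',im[:,:,::-1])
"
```

```text
15.4 shift mm [ 76.2807 -15.2384  63.0947] rot [-0.0007  0.0021  0.0014] j [-0.4717  0.6796  1.3397 -0.2332  1.982   1.2978] zt [-0.7631  0.1491 -0.6288]
```

View pics/w7.png

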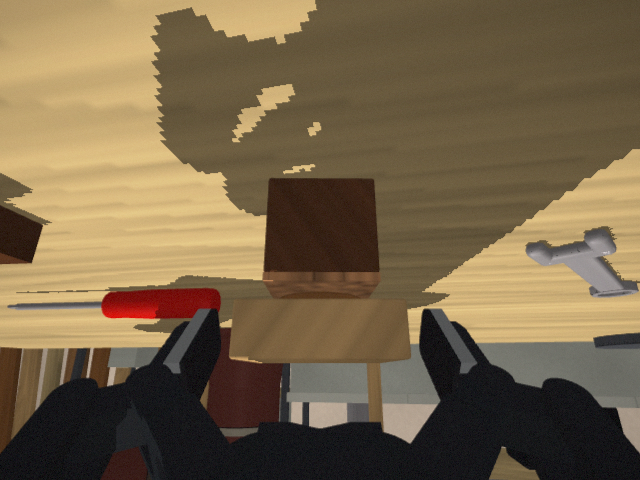

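The wrist view is inverted. The block lies flat on the rest with the rosette against the cork, and it is laterally centred (block 230–410, rest 265–379). Withdrawing along the tool axis.

>>> servo_tool(targets=[5,-1,4,0,0,0,10,-2,8,0,0,0,14,-3,12,0,0,0,15,-3,13,0,0,0,15,-3,13,0,0,0,15,-3,13,0,0,0,2,0,25,0,0,0,0,0,35,0,0,0])

```text
clock: 16.45
ee_pos: [0.6048, -0.2625, 0.1806]
tcp_rot: [-0.042, 0.898, -0.087, -0.429]
force: [-0.3, -0.0, 0.7]
gripper_width: 0.999
gripper_force: 0.0
```

>>> servo_tool(targets=[0,0,40,0,-0.1,0,0,-10,40,0,-0.1,0,0,-40,20,0,-0.1,0,0,-45,0,0,-0.1,0,0,-50,0,0,-0.1,0,0,-50,0,0,-0.1,0,0,-50,0,0,-0.1,0,0,-50,0,0,-0.1,0])

```text
clock: 17.45
ee_pos: [0.6046, -0.5591, 0.2821]
tcp_rot: [-0.072, 0.994, -0.064, -0.042]
force: [-0.4, 0.5, 0.6]
gripper_width: 1.0
gripper_force: 0.0
```

```bash
python3 -c "
from h import *
s=bot.read_state(); print(s['clock'],s['ee_pos'],s['joint_velocities'])
im2=imaging.camera('scene'); im3=imaging.camera('top')
a=np.hstack([cv2.resize(im2[190:310,110:270],(400,300)),cv2.resize(im3[210:360,420:620],(400,300))])
cv2.imwrite('pics/w8.png',a[:,:,::-1])
LY=[box((-.03,-.03,.045),(.03,.03,.065))]; V=[]
for c in ('scene','top'):
    KT=camT(c); print(c,[(round(d['score'],2),d['location']) for d in imaging.pinpoint(c,'rosette_center')])
    m=near(c,'rosette_center',KT,(.524,-.247))
    if m is not None: print(m.sum(),fit([(KT,m)],LY,(.524,-.247)))
"
```

```text
17.45 [ 0.6046 -0.5591  0.2821] [-0.4895  0.3114 -0.467   0.4949 -0.3808 -0.4735]
scene [(0.86, [0.5242, -0.2513, 0.0576]), (0.66, [0.6594, 0.3849, 0.034]), (0.48, [0.5217, -0.25, 0.0431])]
1040.0 (array([ 0.5237, -0.247 , -0.1304]), np.float64(0.10280221459868899))
top [(0.71, [0.5253, -0.2517, 0.0553]), (0.69, [0.6615, 0.3895, 0.0269])]
1496.0 (array([ 0.5252, -0.2461, -0.1894]), np.float64(0.11792452830188682))
```

View pics/w8.png

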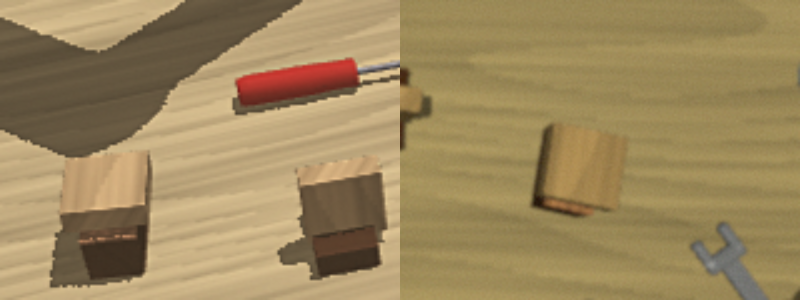

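The block lies flat with its plain back up, centred on the rest at (105,185) left and (583,165) right. The plain block at (345,200) is undisturbed. Handing in.

```bash
python3 -c "
from plant import job
print(job.close_job())"
```

```text
the job is handed in; nothing more can be done
None
```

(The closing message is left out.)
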